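Tip two pipette-tip boxes down onto their bases

ROBOT

A 6-joint arm with a two-finger parallel gripper is mounted at the origin on the work surface. World frame = base frame: x ahead of the robot, y to its left, z up, the work surface at z = 0. Lengths are in m, angles in rad, forces in N, time in s.
With the tool pointing down it reaches from about 0.375 to 0.975 m from the base axis. Payload 3.8 kg.
Tool frame: the origin (TCP) lies midway between the tips of the shut fingers; the grasp point (between the pads) lies 19 mm behind it; z points along the fingers, y is the line along which they close (so a half turn about z gives the same grasp; the last joint's range is limited). The gripper opens to 85 mm and grips with 20 to 120 N. Pads are 22 mm wide; open, the fingers measure 114 mm over their backs; the gripper's body (76 mm by 85 mm) begins 54 mm behind the grasp point. The pads swing forward as they close: fully open they stand 13 mm farther back than shut.
Start: joints at [-1.169, 0.264, 1.604, -0, 1.274, -0.037], TCP at [0.287, -0.611, 0.231] pointing down, gripper open.
Joint ranges: [-2.63, 2.63], [-0.94, 2.18], [0.31, 2.57], [-1.31, 4.45], [0, 2.66], [-2.55, 2.55]. Speed limits (rad/s): [2.57, 2.57, 3.14, 3.14, 3.14, 3.14].

INTERFACE

Orientations are given as a rotation vector (axis times angle).
In Python, from workcell import bot gives the robot as it stands.
- The arm moves only by the tool step_arm, never from a script. Its argument "motion" is a list of rows, each a list of 5 numbers: the finger opening in cm, from 0 to 8.54, then the shift along the tool's x, y, z in cm, then the turn about the tool's z in degrees. In form: [[claw, dx, dy, dz, twist], ...]. A call has 1 to 20 rows; each row is the pose to reach, as a shift and turn from the pose commanded when the call began, along the tool's axes at that moment; what a row does not reach only later rows make up. A row lasts 1/10 s, in which the tool goes at most 50 mm and 8.59 degrees, less where a joint would pass 70% of its speed; a pose out of reach is approached as far as the arm can. A call with a gripper value outside its range is refused whole. The fingers move at their own pace and stop on an object; "force" is the grip in N (left out, the last holds). Time passes only in rows, so rows that repeat a pose let the fingers close. It gives the time, the measured TCP pose, the force, the opening and the grip force at its end, in the units of the state.
- bot.read_state(): the state, without advancing time (a new reading comes with each control period).
- bot.read_camera(name): name is "scene" or "top"; returns (picture, depth): 480x640x3 uint8, red, green, blue; 480x640 float32, m along the optical axis (not along the pixel's ray), 0 where there is no reading.
- bot.calibration(name): a dict with "mtx" (3x3 intrinsics, pixels), "origin" and "orientation" of the camera in the world. Camera axes: x right, y up, looking along -z (the intrinsics and any distortion apply to the point x, -y, -z); pixel columns grow to the right and rows downward; lengths in m; the calibration is good to about 2 mm. A picture is of the moment at which its call begins. calibration takes no time and is no camera call.
- bot.finish_job(): hands the job in; it is judged then, once.
The state is a dict: "time": time; "q": joint angles; "joint_vel": joint speeds; "joint_torque": joint torques, N m; "tool_pos": TCP position; "tcp_rot": TCP orientation; "wrist_force": force on the tool from outside, world axes, zero at the start; "torque": the same for the moment, N m; "width": opening from 0.0 (shut) to 1.0 (fully open); "grip_force": force on a finger pad.
Only numpy, scipy, OpenCV 4.12 (cv2) and the standard library are available. Lean on these libraries where they do the work, as an engineer would, in place of code of your own. Each camera call takes 0.05 s, during which the arm holds its last target. There are 200 camera calls.

TASK

Two pipette-tip boxes, one with a blue base and one with an orange base, have been left standing on end on the lab bench. With gentle fingertip pushes, tip each one over, about where it stands, so that it lies flat on its coloured base with the clear lid facing up. Only push them: do not pinch, lift or carry them, and leave everything else on the bench undisturbed.

Things in the scene. Friction and masses are not known exactly. Their poses are not given: they have to be found in the camera images.
- blue_box: loose tip box, blue base, clear (milky) lid, ~0.22 kg; stands on end at first: 120 mm tall (own z, its length), 84 mm wide (own y), 66 mm thick (own x). Origin at its centre. Own x points out of the lid: lid face at x = +33 mm, blue underside with black strips at x = -33. Lies right when own x is up. Pushed near its top it tips, pushed low it slides; past 30 deg tilt it falls by itself.
- orange_box: loose tip box, orange base, clear (milky) lid, ~0.22 kg; stands on end at first: 120 mm tall (own z, its length), 84 mm wide (own y), 66 mm thick (own x). Origin at its centre. Own x points out of the lid: lid face at x = +33 mm, orange underside with black strips at x = -33. Lies right when own x is up. Pushed near its top it tips, pushed low it slides; past 30 deg tilt it falls by itself.
- green_box: tip box with a green base that already lies on its base, 120 x 84 x 66 mm, origin at its centre; leave alone
- tube_rack: blue rack 110 x 50 mm holding three capped tubes, 104 mm tall, long side along its x, origin under its centre; leave alone
- marker_pen: white marker with black cap lying on the bench, 130 mm long along its x, 15 mm thick, origin under its middle; leave alone
- amber_bottle: amber bottle, 60 mm diameter, 140 mm tall, origin under its centre; leave alone
- white_bottle: white bottle with blue cap, 56 mm diameter, 120 mm tall, origin under its centre; leave alone
- beaker: glass beaker, 70 mm diameter, 90 mm tall, origin under its centre; leave alone
- timer: white bench timer lying flat, 65 x 75 x 18 mm, origin under its centre; leave alone
Things that resemble listed ones, but are neither listed nor needed, are in the scene too. What is shaped like the blue_box but pink or red is not meant.

How it is judged:
At the end, for the whole second after the job is handed in: Both boxes rest flat on their bases on the bench, lid up within 0.1 rad, centre 28 to 40 mm above the bench, still, each centre within 200 mm of where it started (angle between each of blue_box, orange_box's own x axis and vertical below 0.1 rad and height (world z) of blue_box between 0.028 and 0.04 m and linear speed of each of blue_box, orange_box below 0.02 m/s and angular speed of each of blue_box, orange_box below 0.1 rad/s and distance of each of blue_box, orange_box from where it was at the start of the episode below 0.2 m and height (world z) of orange_box between 0.028 and 0.04 m); the robot touches nothing.
It fails at once if a tip box is lifted off the bench (centre above 78 mm, or above 60 mm while it is within 0.3 rad of lid up) (height (world z) of any of blue_box, orange_box above 0.078 m or (angle between blue_box's own x axis and vertical below 0.3 rad and height (world z) of blue_box above 0.06 m) or (angle between orange_box's own x axis and vertical below 0.3 rad and height (world z) of orange_box above 0.06 m)).
It fails at once if a tip box is squeezed or shoved hard (over 30 N from the fingers) (contact force between the fingers and blue_box above 30 N or contact force between the fingers and orange_box above 30 N).
It fails at once if another thing on the bench is moved more than 25 mm (distance of any of green_box, tube_rack, marker_pen, amber_bottle, white_bottle, beaker, timer from where it was at the start of the episode above 0.025 m).
It also fails if it takes over 38 s, if anything falls off the work surface, if the arm or the gripper's body presses on something with over 40 N, if the wrist force passes 120 N, or if a joint passes its speed limit or range.

## Working session

There is one attempt and no reset: what is moved stays moved. The work goes in short steps, Python scripts to look and compute and a tool call to move; the robot and the scene stay as the last step left them, time stands still between calls to the robot, and variables do not carry over. Pictures are saved under pics/ and viewed, at most 10 in all, crops included, and the job is handed in when it is done.

Besides the shell and the picture viewer there is one more tool, called after "Call:" as name(argument=value, ...) on one line, values as JSON. step_arm: Moves the arm, as the interface text tells. Its arguments: {"type":"object","properties":{"motion":{"type":"array","items":{"type":"array","items":{"type":"number"}}},"force":{"type":"number"}},"required":["motion"]}

```bash
mkdir -p pics
cat > h.py <<'E'
import numpy as np,cv2
from workcell import bot
from scipy.spatial.transform import Rotation as R
def cal(n):
    c=bot.calibration(n);o=np.array(c["orientation"],float)
    M=o if o.shape==(3,3) else R.from_rotvec(o).as_matrix()
    return np.array(c["mtx"],float),np.array(c["origin"],float),M,c
def cloud(n,d):
    K,o,M,c=cal(n);v,u=np.mgrid[:480,:640]
    p=np.stack([(u-K[0,2])/K[0,0]*d,-(v-K[1,2])/K[1,1]*d,-d],-1)
    return p@M.T+o
E
python3 - <<'E'
from h import *
for n in("scene","top"):
    p,d=bot.read_camera(n);cv2.imwrite(f"pics/{n}0.png",p[...,::-1]);np.savez(f"{n}0.npz",p=p,d=d);print(cal(n)[3])
print(bot.read_state())
E
```

```text
{'mtx': array([[526.14864631,   0.        , 325.60525071],
       [  0.        , 526.14864631, 235.86310278],
       [  0.        ,   0.        ,   1.        ]]), 'origin': array([1.1498065 , 0.54081572, 1.24352231]), 'orientation': array([0.31184582, 0.67814548, 2.2338878 ])}
{'mtx': array([[551.8375196 ,   0.        , 315.82888005],
       [  0.        , 551.8375196 , 240.18923206],
       [  0.        ,   0.        ,   1.        ]]), 'origin': array([ 0.43695695, -0.01363527,  1.39613767]), 'orientation': array([ 0.06206909, -0.06879863, -1.58342356])}
{'time': 0.1, 'q': array([-1.16888419e+00,  2.64685677e-01,  1.60521911e+00,  9.22410900e-06,
        1.27370763e+00, -3.68710085e-02]), 'joint_vel': array([ 3.35706679e-04, -1.80789780e-03, -5.18381470e-03, -1.36168051e-03,
       -1.42002967e-03, -6.88928062e-05]), 'joint_torque': array([ 2.10215976e-04, -5.16707611e+01, -3.68590415e+01, -6.63799051e-05,
        6.29363189e-03, -1.62473947e-05]), 'tool_pos': array([ 0.28652933, -0.61044738,  0.23009112]), 'tcp_rot': array([-3.06434952e+00, -6.83286308e-01,  5.61888146e-04]), 'wrist_force': array([ 0.03566223,  0.35116657, -1.0570166 ]), 'torque': array([-0.0198498 , -0.00246053, -0.00258295]), 'grip_force': 0.0, 'width': 1.0034983811922766}
```

View pics/scene0.png

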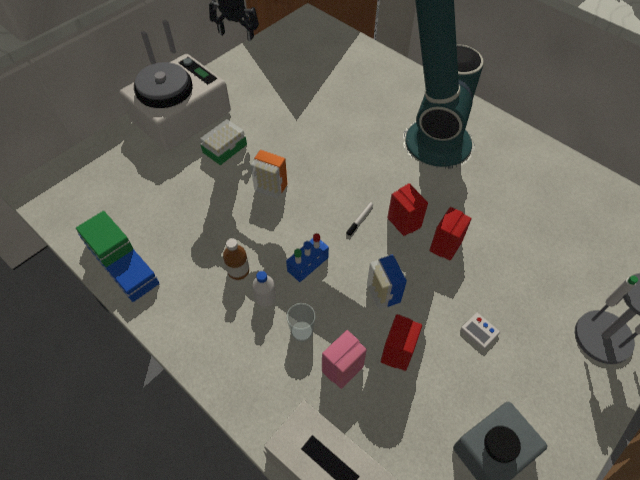

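View pics/top0.png

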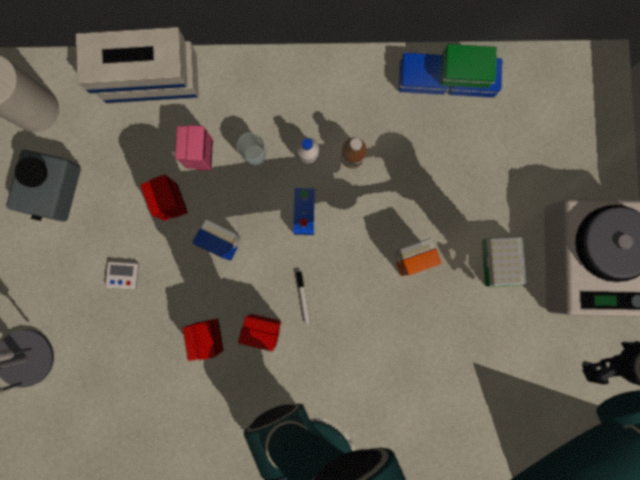

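The scene view shows the blue box at about (388,280) and the orange box at (270,172). In the top view they are at (217,241) and (419,258). On both, the lid half faces away from the robot, so I'll push on the lid faces, roughly toward -x.

```bash
cat >> h.py <<'E'
def topfaces(p,d,zlo=.108,zhi=.135):
    P=cloud("top",d);hsv=cv2.cvtColor(p,cv2.COLOR_RGB2HSV);out={}
    for n,(u,v),(a,b) in(("blue",(217,241),(100,130)),("orange",(419,258),(3,20))):
        w=np.zeros((480,640),bool);w[v-40:v+40,u-40:u+40]=1
        m=w&(P[...,2]>zlo)&(P[...,2]<zhi)
        col=m&(hsv[...,0]>=a)&(hsv[...,0]<=b)&(hsv[...,1]>120)
        q=P[m];r=cv2.minAreaRect((q[:,:2]*1000).astype(np.float32))
        out[n]=(r,P[col].mean(0),P[m&~col].mean(0),m.sum(),np.median(q[:,2]))
    return out
E
python3 - <<'E'
from h import *
f=np.load("top0.npz");P=cloud("top",f["d"]);print("bench z",P[400,130],P[300,400])
for n,(r,c,l,k,z) in topfaces(f["p"],f["d"]).items():
    print(n,r,cv2.boxPoints(r).round().tolist(),k,z,"col",c.round(3),"lid",l.round(3)); x=(l-c)[:2];print("ownx ang",np.degrees(np.arctan2(x[1],x[0])))
for u,v in((308,150),(354,150),(304,210),(300,290),(252,150),(260,332),(202,340),(163,197)):print((u,v),P[v,u].round(3))
M=R.from_rotvec(bot.read_state()["tcp_rot"]).as_matrix();print(M.round(3))
E
```

```text
bench z [1.62523157e-01 4.45035083e-01 2.36429041e-04] [ 0.3993885  -0.23001121  0.00127649]
blue ((567.08935546875, 249.71817016601562), (155.42022705078125, 65.65546417236328), 62.67454528808594) [[502.0, 196.0], [561.0, 166.0], [632.0, 304.0], [574.0, 334.0]] 999 0.11769219286647514 col [0.54  0.222 0.119] lid [0.563 0.213 0.117]
ownx ang -22.89209815503161
orange ((502.866943359375, -260.0416259765625), (66.03382110595703, 84.63888549804688), 18.672569274902344) [[458.0, -231.0], [485.0, -311.0], [548.0, -290.0], [521.0, -209.0]] 1006 0.11819325179244777 col [ 0.49  -0.263  0.119] lid [ 0.521 -0.253  0.117]
ownx ang 18.080940559598282
(308, 150) [ 0.761 -0.004  0.102]
(354, 150) [ 0.753 -0.112  0.126]
(304, 210) [0.617 0.007 0.102]
(300, 290) [0.428 0.021 0.013]
(252, 150) [0.787 0.14  0.005]
(260, 332) [0.334 0.111 0.118]
(202, 340) [0.318 0.243 0.122]
(163, 197) [0.649 0.335 0.12 ]
[[ 0.905  0.425 -0.001]
 [ 0.425 -0.905  0.002]
 [ 0.    -0.002 -1.   ]]
```

```bash
cat >> h.py <<'E'
def shift(*targets):
    s=bot.read_state();M=R.from_rotvec(s["tcp_rot"]).as_matrix();yaw=np.degrees(np.arctan2(M[1,0],M[0,0]))
    print("at",s["time"],s["tool_pos"].round(4),"yaw",yaw.round(1))
    for *t,y in targets: print(t,"cm",(M.T@(np.array(t)-s["tool_pos"])*100).round(1),"twist",round(yaw-y,1))
E
python3 - <<'E'
from h import *
f=np.load("top0.npz");P=cloud("top",f["d"])
m=P[...,2]>.1
q=P[230:340,545:640][m[230:340,545:640]];print("machine min/max",q.min(0),q.max(0))
n=np.array([.947,.320]);c=np.array([.503,-.2605]);s=c+.066*n;e=s-.08*n
shift((.36,-.42,.23,18.7),(*s,.22,18.7),(*s,.1,18.7),(*e,.1,18.7))
E
```

```text
machine min/max [ 0.35845744 -0.75967751  0.10000327] [ 0.56099368 -0.01363527  1.39613767]
at 0.1 [ 0.2865 -0.6104  0.2301] yaw 25.1
[0.36, -0.42, 0.23] cm [ 14.7 -14.1   0. ] twist 6.4
[np.float64(0.565502), np.float64(-0.23938), 0.22] cm [ 41.  -21.7   1.1] twist 6.4
[np.float64(0.565502), np.float64(-0.23938), 0.1] cm [ 41.  -21.7  13.1] twist 6.4
[np.float64(0.48974199999999996), np.float64(-0.26498), 0.1] cm [ 33.1 -22.6  13.1] twist 6.4
```

Call:
step_arm(motion=[[0,3,-3,0,0],[0,7,-7,0,0],[0,11,-10.5,0,2],[0,14.7,-14,0,4],[0,18.5,-15.5,0,6.4],[0,23,-17,0,6.4],[0,28,-18.5,0,6.4],[0,32.5,-20,0,6.4],[0,37,-21,0,6.4],[0,41,-21.7,1,6.4],[0,41,-21.7,5,6.4],[0,41,-21.7,9,6.4],[0,41,-21.7,13,6.4],[0,41,-21.7,13,6.4],[0,41,-21.7,13,6.4]])

```text
time: 1.6
tool_pos: [0.5649, -0.24, 0.1005]
tcp_rot: [-3.098, -0.511, 0.004]
wrist_force: [0.2, -1.0, 0.5]
width: 0.0
grip_force: 0.0
```

Run:
```python
from h import *
n=np.array([.947,.320]);c=np.array([.503,-.2605]);s=c+.066*n
shift(*[(*(s-k*n),.1,18.7) for k in(.03,.06,.085)])
p,d=bot.read_camera("scene");cv2.imwrite("pics/s1.png",p[...,::-1][100:320,180:440].repeat(2,0).repeat(2,1))
```

```text
at 1.6 [ 0.5649 -0.24    0.1005] yaw 18.7
[np.float64(0.5370919999999999), np.float64(-0.24898), 0.1] cm [-2.9 -0.   0.1] twist 0.0
[np.float64(0.508682), np.float64(-0.25858000000000003), 0.1] cm [-5.9 -0.   0.1] twist 0.0
[np.float64(0.48500699999999997), np.float64(-0.26658000000000004), 0.1] cm [-8.4 -0.1  0.1] twist 0.0
```

View pics/s1.png

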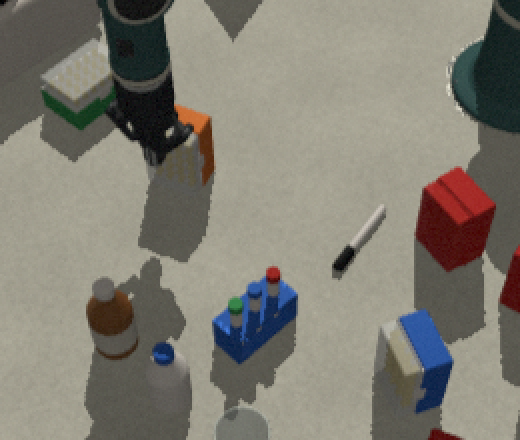

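The closed fingers are in front of the orange box's lid face, at crop (155,150). The box still stands and nothing else has moved. Now a slow push.

Call:
step_arm(motion=[[0,-1,0,0,0],[0,-1.6,0,0,0],[0,-2,0,0,0],[0,-2.4,0,0,0],[0,-2.8,0,0,0],[0,-3.2,0,0,0],[0,-3.6,0,0,0],[0,-4,0,0,0],[0,-4.4,0,0,0],[0,-4.8,0,0,0],[0,-5.2,0,0,0],[0,-5.6,0,0,0]])

```text
time: 2.85
tool_pos: [0.5122, -0.2585, 0.1011]
tcp_rot: [-3.099, -0.511, 0.001]
wrist_force: [0.2, -1.0, 0.4]
width: -0.0
grip_force: 0.3
```

Run:
```python
from h import *
p,d=bot.read_camera("scene");cv2.imwrite("pics/s2.png",p[...,::-1][100:250,180:340].repeat(3,0).repeat(3,1))
```

```text
(no output)
```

View pics/s2.png

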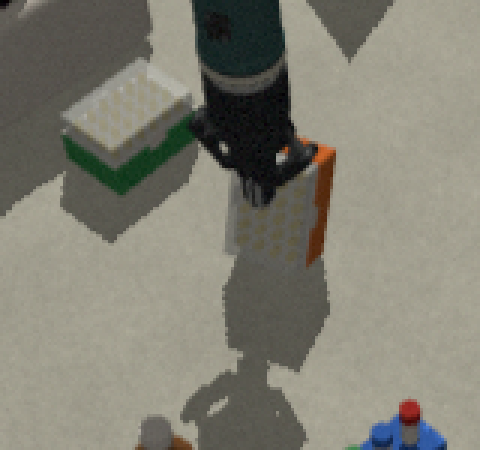

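The orange box is tilting backward, with its lid face now leaning up, and its foot has stayed put. I'll keep pushing past the balance point.

Call:
step_arm(motion=[[0,-0.4,0,0,0],[0,-0.8,0,0,0],[0,-1.2,0,0,0],[0,-1.6,0,0,0],[0,-2,0,0,0],[0,-2.4,0,0,0],[0,-2.8,0,0,0],[0,-3.2,0,0,0],[0,-3.2,0,-1,0],[0,-3.2,0,-5,0],[0,-3.2,0,-10,0],[0,-3.2,0,-13,0],[0,-3.2,0,-13,0]])

```text
time: 4.2
tool_pos: [0.486, -0.2708, 0.2389]
tcp_rot: [3.092, 0.51, 0.015]
wrist_force: [0.3, -0.2, 0.2]
width: 0.002
grip_force: 0.0
```

Run:
```python
from h import *
p,d=bot.read_camera("scene");cv2.imwrite("pics/s3.png",p[...,::-1][90:330,180:440].repeat(2,0).repeat(2,1))
P=cloud("scene",d);hsv=cv2.cvtColor(p,cv2.COLOR_RGB2HSV)
m=(hsv[...,0]>3)&(hsv[...,0]<20)&(hsv[...,1]>150)&(P[...,1]<-.15)&(P[...,0]<.65);q=P[m];print("orange",q.min(0),q.max(0))
a=np.radians(-27.3);n=np.array([np.cos(a),np.sin(a)]);c=np.array([.5515,.2175]);s=c+.07*n
shift((.45,-.1,.23,62.7),(*s,.23,62.7),(*s,.1,62.7))
```

```text
orange [-0.83260818 -1.16089925 -0.47635409] [ 0.61267264 -0.22116146  0.31791812]
at 4.25 [ 0.4845 -0.2699  0.2356] yaw 18.7
[0.45, -0.1, 0.23] cm [  2.2 -17.2   0.5] twist -44.0
[np.float64(0.6137032062858464), np.float64(0.18539453118609794), 0.23] cm [ 26.9 -39.    0.5] twist -44.0
[np.float64(0.6137032062858464), np.float64(0.18539453118609794), 0.1] cm [ 26.8 -39.   13.5] twist -44.0
```

View pics/s3.png

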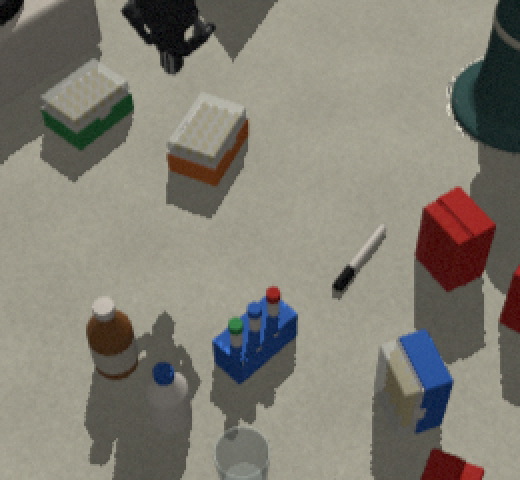

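The orange box lies flat with its lid up, at crop (208,140), and its neighbours are untouched. Next I move behind the blue box's lid face.

Call:
step_arm(motion=[[0,1,-3,0.5,-4],[0,2,-7,0.5,-12],[0,4,-11,0.5,-20],[0,6.5,-15,0.5,-28],[0,9,-19,0.5,-36],[0,12,-23,0.5,-44],[0,15,-27,0.5,-44],[0,18,-30.5,0.5,-44],[0,21,-34,0.5,-44],[0,24,-37,0.5,-44],[0,26.9,-39,0.5,-44],[0,26.9,-39,4,-44],[0,26.9,-39,8,-44],[0,26.9,-39,11,-44],[0,26.9,-39,13.5,-44],[0,26.9,-39,13.5,-44]])

```text
time: 5.85
tool_pos: [0.6066, 0.1858, 0.0896]
tcp_rot: [-2.679, -1.634, 0.018]
wrist_force: [-0.8, -0.7, -0.7]
width: 0.003
grip_force: 0.0
```

Run:
```python
from h import *
p,d=bot.read_camera("scene");cv2.imwrite("pics/s4.png",p[...,::-1][180:380,300:500].repeat(3,0).repeat(3,1))
a=np.radians(-27.3);n=np.array([np.cos(a),np.sin(a)]);c=np.array([.5515,.2175]);s=c+.07*n
shift(*[(*(s-k*n),.1,62.7) for k in(0,.03,.06,.085)])
```

```text
at 5.9 [0.6087 0.1863 0.0925] yaw 62.7
[np.float64(0.6137032062858464), np.float64(0.18539453118609794), 0.1] cm [ 0.1  0.5 -0.8] twist 0.0
[np.float64(0.5870446893061979), np.float64(0.1991540178206274), 0.1] cm [ 0.1 -2.5 -0.7] twist 0.0
[np.float64(0.5603861723265495), np.float64(0.21291350445515683), 0.1] cm [ 0.1 -5.5 -0.7] twist 0.0
[np.float64(0.5381707415101757), np.float64(0.2243797433172647), 0.1] cm [ 0.2 -8.  -0.7] twist 0.0
```

View pics/s4.png

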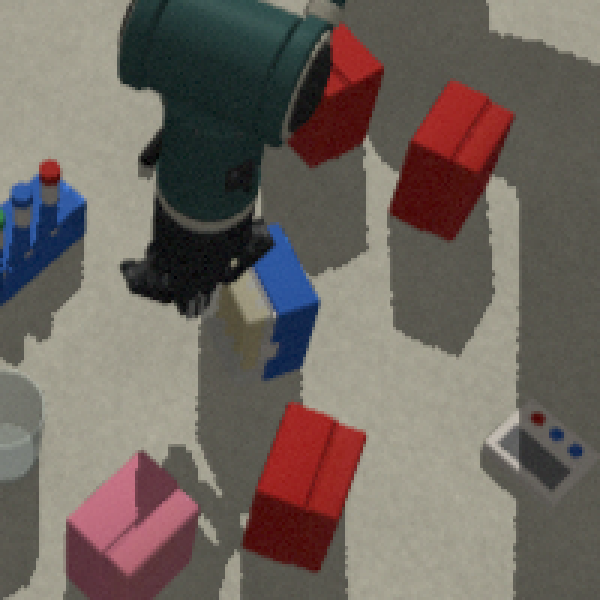

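The fingers are in front of the blue box's lid face, at crop (195,305), and the box still stands at (270,310). I'll raise the tool slightly so the knuckles clear the box, then push along -y of the tool.

Call:
step_arm(motion=[[0,0,0,-0.7,0],[0,0,0,-0.7,0],[0,0,-1,-0.7,0],[0,0,-1.6,-0.7,0],[0,0,-2,-0.7,0],[0,0,-2.4,-0.7,0],[0,0,-2.8,-0.7,0],[0,0,-3.2,-0.7,0],[0,0,-3.6,-0.7,0],[0,0,-4,-0.7,0],[0,0,-4.4,-0.7,0],[0,0,-4.8,-0.7,0],[0,0,-5.2,-0.7,0],[0,0,-5.6,-0.7,0]])

```text
time: 7.3
tool_pos: [0.5616, 0.2129, 0.1032]
tcp_rot: [-2.682, -1.635, 0.0]
wrist_force: [0.4, -0.8, 0.6]
width: -0.002
grip_force: 0.2
```

Run:
```python
from h import *
p,d=bot.read_camera("scene");cv2.imwrite("pics/s5.png",p[...,::-1][180:380,300:500].repeat(3,0).repeat(3,1))
```

```text
(no output)
```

View pics/s5.png

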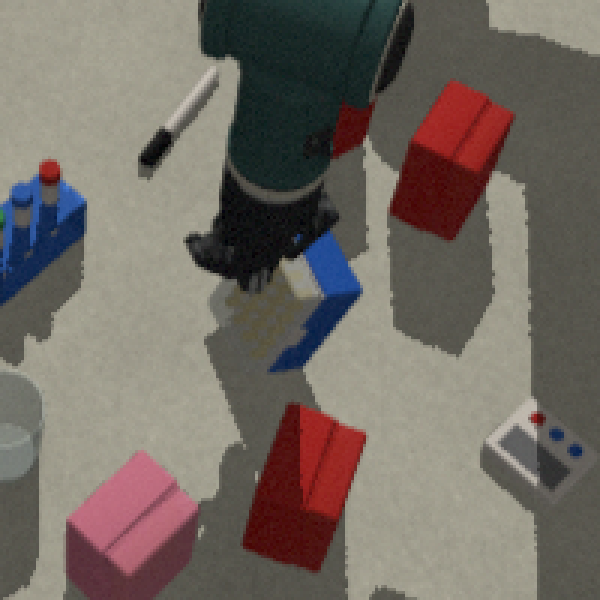

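The blue box is tilting correctly over its base edge, at crop (300,310). I'll push through and then lift clear.

Call:
step_arm(motion=[[0,0,-0.4,0,0],[0,0,-0.8,0,0],[0,0,-1.2,0,0],[0,0,-1.6,0,0],[0,0,-2,0,0],[0,0,-2.4,0,0],[0,0,-2.8,0,0],[0,0,-3.2,0,0],[0,0,-3.2,-1,0],[0,0,-3.2,-5,0],[0,0,-3.2,-9,0],[0,0,-3.2,-13,0],[0,0,-1,-15,0],[0,0,3,-15,0],[0,0,8,-15,0],[0,0,12,-15,0],[0,0,12,-15,0],[0,0,12,-15,0]])

```text
time: 9.15
tool_pos: [0.6692, 0.157, 0.2533]
tcp_rot: [-2.683, -1.633, 0.001]
wrist_force: [-0.3, 0.0, 0.2]
width: 0.003
grip_force: 0.0
```

Run:
```python
from h import *
p,d=bot.read_camera("scene");cv2.imwrite("pics/s6.png",p[...,::-1][80:380,180:500].repeat(2,0).repeat(2,1)[:600])
p,d=bot.read_camera("top");P=cloud("top",d);hsv=cv2.cvtColor(p,cv2.COLOR_RGB2HSV)
for n,c in(("blue",(.468,.261)),("orange",(.415,-.290))):
    m=(abs(P[...,2]-.066)<.012)&(np.hypot(P[...,0]-c[0],P[...,1]-c[1])<.09);q=P[m]
    k,l,h=cv2.minAreaRect((q[:,:2]*1000).astype(np.float32));print(n,k,l,h,np.percentile(q[:,2],[5,50,95]))
```

```text
blue (439.9755859375, 314.9683837890625) (41.14312744140625, 17.08352279663086) 5.976496696472168 [0.0599661  0.06462716 0.07004211]
orange (412.867919921875, -291.08270263671875) (116.37637329101562, 81.15625762939453) 18.914461135864258 [0.05981874 0.0649652  0.06939741]
```

View pics/s6.png

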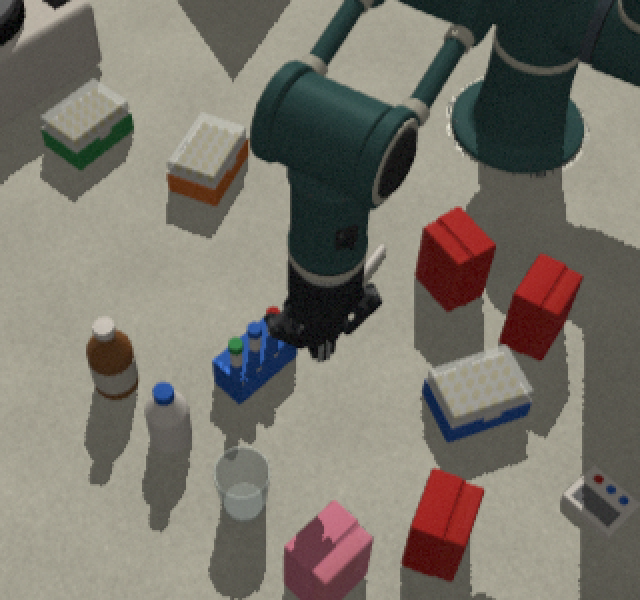

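Both boxes lie lid up: orange at (208,160) and blue at (478,395). The arm hides blue from the top camera, so I'll check its tilt from the scene depth and hand in only if it passes.

Run:
```python
from h import *
p,d=bot.read_camera("scene");P=cloud("scene",d)
ok=True
for n,(u,v) in(("blue",(180+480//2,80+382//2)),("orange",(180+208//2,80+148//2))):
    q=P[v-8:v+9,u-12:u+13].reshape(-1,3);q=q[abs(q[:,2]-np.median(q[:,2]))<.01]
    k=np.linalg.svd(q-q.mean(0))[2][2];t=np.arccos(abs(k[2]));print(n,q.mean(0).round(3),"tilt",t.round(3));ok&=t<.08 and abs(q[:,2].mean()-.066)<.008
print(ok, bot.finish_job() if ok else "")
```

```text
blue [0.47  0.265 0.066] tilt 0.024
orange [ 0.422 -0.283  0.066] tilt 0.016
the job is handed in; nothing more can be done
True None
```

Both tip boxes were tipped over by fingertip pushes and now lie flat on their bases, lids up (tilts 0.024 rad blue, 0.016 rad orange); nothing else on the bench looked moved, and the job was handed in about 9 s in.

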